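# Shift the lapping machine's gate selector into drive

## Robot

A 6-joint arm with a two-finger parallel gripper is mounted at the origin on the work surface. World frame = base frame: x ahead of the robot, y to its left, z up, the work surface at z = 0. Lengths are in m, angles in rad, forces in N, time in s.
With the tool pointing down it reaches from about 0.25 to 0.775 m from the base axis. Payload 4 kg.
Tool frame: the origin (TCP) lies at the very end of the fingers, on their centre line; the grasp point (between the pads) lies 19 mm behind it (robot.grip_point_offset is the distance from the TCP to the grasp point, in m); z points along the fingers, x is the direction in which the jaws open and shut, and the axes are right-handed (so a half turn about z gives the same grasp; the last joint's range is limited). The gripper opens to 94 mm and grips with 3 to 60 N. Pads are 16 mm wide; open, the fingers measure 119 mm over their backs; the gripper's body (75 mm by 177 mm) begins 78 mm behind the grasp point.
Start: joints at [-1.437, 0.087, 1.371, -0, 1.684, -0.103], TCP at [0.129, -0.535, 0.206] pointing down, gripper open.
Joint ranges: [-3.1, 3.1], [-0.76, 2.03], [0.27, 2.55], [-1.08, 4.22], [0.17, 2.65], [-2.57, 2.57]. Speed limits (rad/s): [2.79, 2.79, 3.14, 3.14, 3.14, 3.14].

## Interface

Orientations are given as [roll, pitch, yaw] about the fixed x, y, z axes, in that order (R = Rz(yaw) Ry(pitch) Rx(roll)).
In Python, from bench import robot gives the robot as it stands.
- The arm moves only by the shell command python3 -m inch 'ROWS'. ROWS is text: rows parted by semicolons, each of 5 numbers parted by spaces: the shift along the tool's x, y, z in cm, then the turn about the tool's z in rad, then the closure, from 0 (fully open) to 1 (shut). In form: tx ty tz spin claw; .... A call has 1 to 20 rows; each row is the pose to reach, as a shift and turn from the pose measured when the call began, along the tool's axes at that moment; what a row does not reach only later rows make up. A row lasts 1/12 s, in which the tool goes at most 41.7 mm and 7.16 degrees, less where a joint would pass 70% of its speed; a pose out of reach is approached as far as the arm can. A call with a gripper value outside its range is refused whole. The fingers move at their own pace and stop on an object; the grip force is fixed at half the most. Time passes only in rows, so rows that repeat a pose let the fingers close. It gives the time, the measured TCP pose, the force and the opening at its end, in the units of the state.
- robot.get_obs(): the state, without advancing time (a new reading comes with each control period).
- robot.snapshot(name): name is "scene" or "top" or "wrist"; returns (picture, depth): 400x640x3 uint8, blue, green, red; 400x640 float32, m along the optical axis (not along the pixel's ray), 0 where there is no reading.
- robot.camera_info(name): a dict with "K" (3x3 intrinsics, pixels), "extrinsics" (4x4, takes a point from world to camera coordinates); the wrist camera has in their place "mount" (4x4, takes a point from camera to tool coordinates, whose origin is the TCP and whose axes are the tool frame's). Camera axes: x right, y down, z forward; pixel columns grow to the right and rows downward; lengths in m; the calibration is good to about 2 mm. A picture is of the moment at which its call begins: read the wrist's pose just before it. camera_info takes no time and is no camera call.
- robot.close_job(): hands the job in, once; it reports no verdict.
The state is a dict: "time": time; "joint_positions": joint angles; "qvel": joint speeds; "joint_torque": joint torques, N m; "tool_pos": TCP position; "ee_rot": TCP orientation; "wrist_force": force on the tool from outside, world axes, zero at the start; "wrist_torque": the same for the moment, N m; "width": finger opening in m.
Only numpy, scipy, OpenCV 4.12 (cv2) and the standard library are available. Lean on these libraries where they do the work, as an engineer would, in place of code of your own. Each camera call takes 0.05 s, during which the arm holds its last target.

## Task

On the bench lapping machine, put the drive selector in gear: with a fingertip or the outside of the shut fingers, push the knob along the long leg of its L-shaped slot, away from the robot, to the corner, then push it sideways along the short leg, towards the lap plate, fully home to the end, and draw the hand clear. Push it gently: do not pinch or lift the knob, and leave the rings, bottles, tools and other loose things where they stand.

Things in the scene. Friction and masses are not known exactly. Their poses are not given: they have to be found in the camera images.
- knob_top (a point): Centre of the top of the selector knob: an upright plain brass cylinder, 28 mm in diameter, 48 mm tall, its foot 2 mm above the gate plate; so this point is 50 mm above the plate, 155 mm above the table. Nothing else stands on the plate. It takes about 2.5 N to slide either way, stays where it is left, and stops rigidly at the ends of each leg. Axes as lapper.
- along (a joint): Travel of the knob along the long leg, m: 0 at the start of the leg (towards the robot), 0.070 at the corner; grows along the machine's +x. The knob starts somewhere between 0 and 0.020.
- across (a joint): Travel of the knob along the short leg, m: 0 at the corner (and along the long leg), 0.045 at the end of the slot, in drive; grows along the machine's +y, towards the lap plate. The 14 mm pin under the knob has 3 mm of play in the slot to the inner corner: the knob will not go sideways before along is above 0.067.
- lift (a joint): How far the knob has been pulled up on its stem, m: 0 when down (a spring and its weight hold it down with about 4 N), at most 0.015. Lifting it is a fault, and so is squeezing or pushing the knob with more than about 30 N.
- gate_start (a point): Point on the gate plate's top surface, in the middle of the slot, where the knob's axis stands when along = 0. Its axes are the machine's.
- gate_turn (a point): The same at the corner of the slot: 70 mm from gate_start along the machine's +x.
- gate_end (a point): The same at the end of the short leg, where the knob's axis must finish: 45 mm from gate_turn along the machine's +y.
- lapper: The fixed bench lapping machine: a grey-green box 340 mm (x) by 580 mm (y), its dark steel deck 80 mm above the table. Origin on the table under its centre; x points away from the robot, y to the left; turned by up to 0.3 rad. On its left half is the steel lap plate, 270 mm across, 12 mm thick, centred 130 mm left (+y) of the origin, with a hub 34 mm across, 16 mm high.
- gate: The aluminium gate plate on the right half of the machine, 140 mm (machine x) by 120 mm (machine y), its flat top 105 mm above the table, 25 mm above the deck; fixed. Origin on the deck under its centre, 150 mm right (-y) of the machine's origin; axes the machine's. The dark L-shaped slot in it is 20 mm wide; in this frame its middle runs from (-40, -22) to (30, -22) to (30, 23) mm.
- ring_a: Dark steel conditioning ring on the left of the lap plate, outside 90 mm, hole 68 mm, 32 mm tall, loose. Origin: centre of its underside.
- ring_b: The same kind of ring on the right of the lap plate, loose. Origin: centre of its underside.
- dropper: White dropper bottle, 32 mm in diameter, 70 mm tall, loose on the deck's near edge between gate and lap plate. Origin: centre of its underside.
- blank: White ceramic disc, 40 mm in diameter, 14 mm thick, loose on the deck's far edge between gate and lap plate. Origin: centre of its underside.
- jar: White plastic jar, 64 mm in diameter, 75 mm tall, loose on the table to the right of the machine. Origin: centre of its underside.
- tin: Steel can, 60 mm in diameter, 90 mm tall, loose on the table to the right of the machine. Origin: centre of its underside.
- brush: Brush lying on the table, to the right of and nearer than the machine, loose.
- wrench: Steel wrench lying on the table to the right of the machine, loose.

How it is judged:
By the outcome, as a careful person would: the job done as asked, in the order asked, and still so for the second after the job is handed in, with the robot touching nothing.
It also fails if it takes over 45 s, if anything falls off the work surface, if the arm or the gripper's body presses on something with over 40 N, if the wrist force passes 120 N, or if a joint passes its speed limit or range.

## Working session

There is one attempt and no reset: what is moved stays moved. The work goes in short steps, Python scripts to look and compute and a shell command to move; the robot and the scene stay as the last step left them, time stands still between calls to the robot, and variables do not carry over. Pictures are saved under pics/ and viewed, and the job is handed in when it is done.

```bash
mkdir -p pics; ls; python3 - <<'E'
from bench import robot
import cv2,numpy as np
o=robot.get_obs();print({k:np.round(v,4) for k,v in o.items()})
for n in("scene","top"):
    p,d=robot.snapshot(n);cv2.imwrite(f"pics/{n}0.png",p);np.save(f"pics/{n}0.npy",d)
    i=robot.camera_info(n);print(n,i)
print(robot.camera_info("wrist"))
E
```

```text
pics
{'time': np.float64(0.0), 'joint_positions': array([-1.4371,  0.0879,  1.3722, -0.    ,  1.6836, -0.1031]), 'qvel': array([-0.0011, -0.001 , -0.0014,  0.0001,  0.0013,  0.0008]), 'joint_torque': array([ 9.00000e-04, -3.40187e+01, -3.02426e+01,  7.18000e-02,
        3.30000e-02, -2.00000e-04]), 'tool_pos': array([ 0.1289, -0.5341,  0.2043]), 'ee_rot': array([-3.1414e+00,  2.1000e-03, -1.3340e+00]), 'wrist_force': array([-0.5731,  0.3205, -0.2832]), 'wrist_torque': array([-0.0238, -0.0658, -0.0461]), 'width': np.float64(0.0945)}
scene {'K': array([[363.69368526,   0.        , 320.04351049],
       [  0.        , 363.69368526, 192.74199075],
       [  0.        ,   0.        ,   1.        ]]), 'extrinsics': array([[ 0.24844923,  0.96835301,  0.02377894, -0.0834258 ],
       [ 0.56958805, -0.1261945 , -0.81218496, -0.22855134],
       [-0.78348097,  0.21533092, -0.58291523,  1.45068682],
       [ 0.        ,  0.        ,  0.        ,  1.        ]])}
top {'K': array([[408.31732321,   0.        , 316.2240387 ],
       [  0.        , 408.31732321, 196.82765299],
       [  0.        ,   0.        ,   1.        ]]), 'extrinsics': array([[-0.00401736, -0.99993776, -0.01040845, -0.06681114],
       [-0.98516913,  0.00574308, -0.17148993,  0.5816566 ],
       [ 0.17153904,  0.00956515, -0.98513089,  1.34520519],
       [ 0.        ,  0.        ,  0.        ,  1.        ]])}
{'K': array([[296.06387864,   0.        , 317.54066105],
       [  0.        , 296.06387864, 195.10495815],
       [  0.        ,   0.        ,   1.        ]]), 'mount': array([[ 9.99999770e-01,  4.65945197e-04,  4.92960669e-04,
        -3.13156736e-04],
       [-5.66979968e-04,  9.73100566e-01,  2.30380047e-01,
        -6.64663937e-02],
       [-3.72355829e-04, -2.30380274e-01,  9.73100607e-01,
        -1.78598005e-01],
       [ 0.00000000e+00,  0.00000000e+00,  0.00000000e+00,
         1.00000000e+00]])}
```

View pics/top0.png

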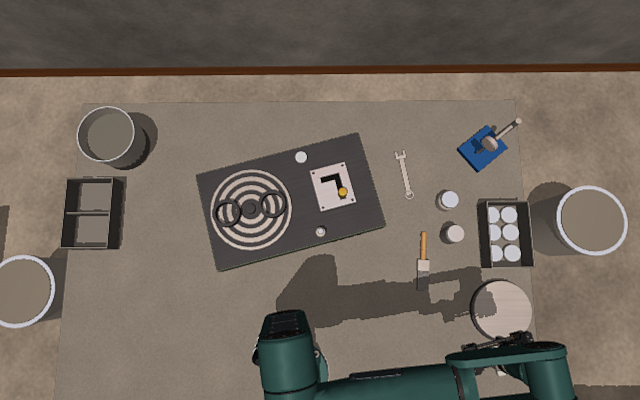

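View pics/scene0.png

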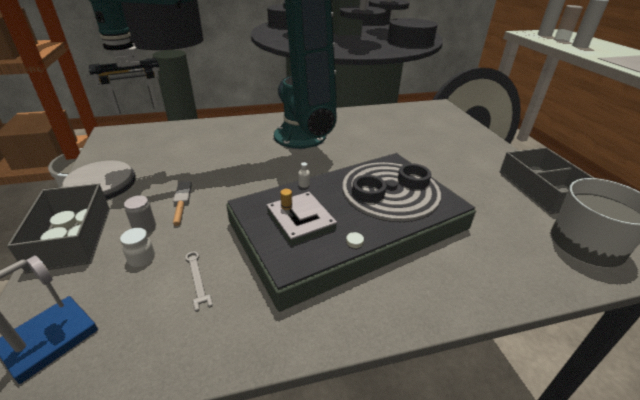

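The top view shows the machine with the gate at about (333,187) and the brass knob at (342,192). I'll enlarge that area.

```bash
cat > h.py <<'E'
import numpy as np
from bench import robot
from scipy.spatial.transform import Rotation as R
def cam(n,o=None):
    i=robot.camera_info(n)
    if n!="wrist": return i["K"],np.linalg.inv(i["extrinsics"])
    T=np.eye(4);T[:3,:3]=R.from_euler('xyz',o["ee_rot"]).as_matrix();T[:3,3]=o["tool_pos"]
    return i["K"],T@i["mount"]
def onplane(K,T,u,v,z):
    r=T[:3,:3]@np.linalg.solve(K,[u,v,1.]);c=T[:3,3]
    return c+r*(z-c[2])/r[2]
def proj(K,T,p):
    q=np.linalg.inv(T)@np.r_[p,1];q=K@q[:3];return q[:2]/q[2]
E
python3 - <<'E'
import cv2
p=cv2.imread("pics/top0.png")
cv2.imwrite("pics/topc.png",cv2.resize(p[145:225,290:390],None,fx=7,fy=7,interpolation=cv2.INTER_CUBIC))
cv2.imwrite("pics/topd.png",cv2.resize(p[120:280,180:400],None,fx=3.6,fy=3.6,interpolation=cv2.INTER_CUBIC))
E
```

```text
(no output)
```

View pics/topc.png

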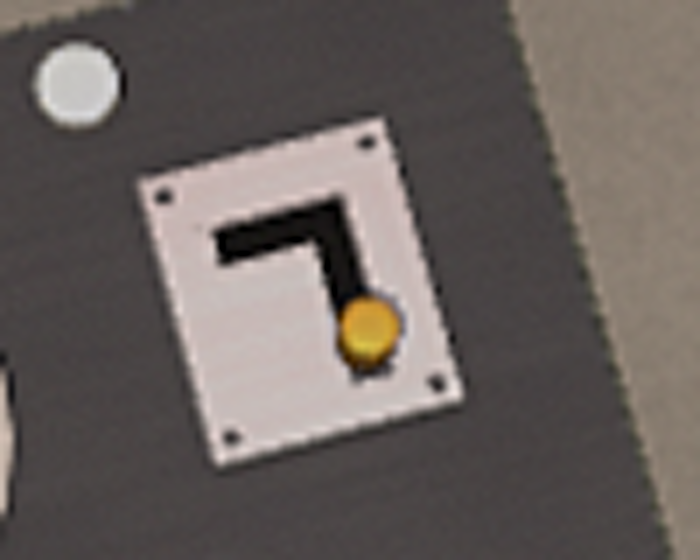

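View pics/topd.png

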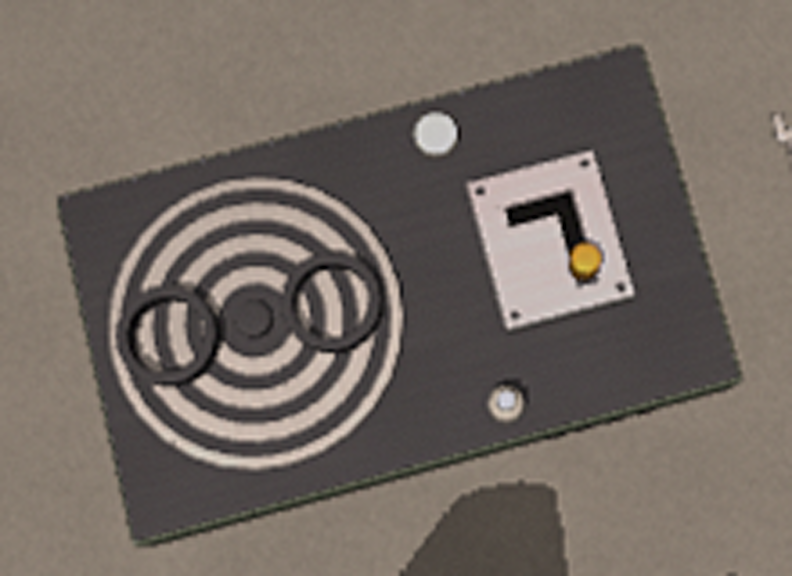

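In the crop, the plate corners are at (137,181), (383,117), (464,401) and (218,467). The knob top is at about (369,326), with the slot start just below it.

```bash
python3 - <<'E'
from h import *
K,T=cam("top")
def c(x,y,s,ox,oy):return (x+.5)/s-.5+ox,(y+.5)/s-.5+oy
def rigid(A,B):
    A=np.array(A,float);B=np.array(B);a=A-A.mean(0);b=B-B.mean(0)
    th=np.arctan2((a[:,0]*b[:,1]-a[:,1]*b[:,0]).sum(),(a*b).sum())
    r=np.array([[np.cos(th),-np.sin(th)],[np.sin(th),np.cos(th)]]);t=B.mean(0)-r@A.mean(0)
    return th,r,t,(B-(A@r.T+t))
pl=[onplane(K,T,*c(x,y,7,290,145),.105)[:2] for x,y in [(137,181),(383,117),(464,401),(218,467)]]
th,r,t,e=rigid([(.07,.06),(.07,-.06),(-.07,-.06),(-.07,.06)],pl)
print("gate",th,t,np.round(e*1e3,1).tolist(),"lapper origin",t-r@[0,-.15])
dk=[onplane(K,T,*c(x,y,3.6,180,120),.08)[:2] for x,y in [(58,197),(642,44),(741,381),(136,544)]]
th2,r2,t2,e2=rigid([(.17,.29),(.17,-.29),(-.17,-.29),(-.17,.29)],dk)
print("lapper",th2,t2,np.round(e2*1e3,1).tolist(),"gate",t2+r2@[0,-.15])
k=onplane(K,T,*c(369,326,7,290,145),.155)[:2]
print("knob",k,"in gate",r.T@(k-t),"along,across",r.T@(k-t)-[-.04,-.022])
for n,x,y,z in [("dropper",506,400,.15),("blank",436,133,.094)]:
    q=onplane(K,T,*c(x,y,3.6,180,120),z)[:2];print(n,q,"gate frame",r.T@(q-t))
E
```

```text
gate 0.2593642616407356 [ 0.60752174 -0.123877  ] [[1.0, 0.9], [0.7, -0.2], [-1.0, 0.1], [-0.7, -0.8]] lapper origin [0.56905182 0.02110598]
lapper 0.25771620879934665 [0.56761724 0.01936207] [[-2.4, -5.6], [-4.3, 3.5], [1.8, 6.6], [4.9, -4.5]] gate [ 0.60584816 -0.12568411]
knob [ 0.58077894 -0.15314688] in gate [-0.03335507 -0.02143227] along,across [0.00664493 0.00056773]
dropper [ 0.45630782 -0.0826078 ] gate frame [-0.13557215  0.07867012]
blank [ 0.71145074 -0.01856055] gate frame [0.12746301 0.07513969]
```

```bash
cat >> h.py <<'E'
TH=.2590;G=np.array([.607,-.1243])
r=np.array([[np.cos(TH),-np.sin(TH)],[np.sin(TH),np.cos(TH)]])
def toknob(xy):  # world -> (along,across)
    return r.T@(np.asarray(xy)[:2]-G)-[-.04,-.022]
def shift(al,ac,z):
    o=robot.get_obs();M=R.from_euler('xyz',o["ee_rot"]).as_matrix()
    w=np.r_[G+r@[al-.04,ac-.022],z]
    yaw=TH-np.pi/2
    print("target",w.round(4),"shift cm",(M.T@(w-o["tool_pos"])*100).round(2),"spin",round(-(yaw-o["ee_rot"][2]),4))
def state():
    o=robot.get_obs();print("t",round(float(o["time"]),2),"al/ac",(toknob(o["tool_pos"])*1e3).round(1),"z",o["tool_pos"][2].round(4),"rot",o["ee_rot"].round(3),"F machine",(r.T@o["wrist_force"][:2]).round(1),o["wrist_force"][2].round(1),"w",round(float(o["width"]),4))
E
python3 - <<'E'
from h import *
state();shift(-.045,0,.2)
E
```

```text
t 0.1 al/ac [-527.1 -251.8] z 0.2044 rot [-3.141e+00  2.000e-03 -1.334e+00] F machine [0.4 0.6] 0.0 w 0.0939
target [ 0.5305 -0.1673  0.2   ] shift cm [-26.24 -47.64   0.5 ] spin -0.0222
```

```bash
python3 -m inch '-2 -3.6 0 0 1; -4 -7.2 0 0 1; -6 -10.8 0 0 1; -8 -14.4 0 0 1; -10 -18 0 0 1; -12 -21.6 0 0 1; -14 -25.2 0 0 1; -16 -28.8 0 0 1; -18 -32.4 0 0 1; -20 -36 0 0 1; -21.5 -39 0 -0.01 1; -23 -42 0.2 -0.022 1; -24.5 -44.5 0.3 -0.022 1; -25.5 -46.4 0.4 -0.022 1; -26.24 -47.64 0.5 -0.022 1; -26.24 -47.64 0.5 -0.022 1; -26.24 -47.64 0.5 -0.022 1; -26.24 -47.64 0.5 -0.022 1'
python3 - <<'E'
from h import *
import cv2
state()
o=robot.get_obs();p,d=robot.snapshot("wrist");K,T=cam("wrist",o)
cv2.imwrite("pics/w1.png",p)
for n,g,z in [("knobtop",(-.0334,-.022),.155),("c1",(.07,.06),.105),("c2",(.07,-.06),.105),("c3",(-.07,-.06),.105),("c4",(-.07,.06),.105)]:
    print(n,proj(K,T,np.r_[G+r@g,z]).round(1))
p,d=robot.snapshot("top");cv2.imwrite("pics/t1.png",cv2.resize(p[120:280,180:400],None,fx=3.6,fy=3.6,interpolation=cv2.INTER_CUBIC))
E
```

```text
time: 1.6
tool_pos: [0.5297, -0.1682, 0.1999]
ee_rot: [3.141, 0.002, -1.313]
wrist_force: [0.2, -0.4, -0.5]
width: 0.0006
t 1.6 al/ac [-45.9  -0.7] z 0.1999 rot [ 3.141e+00  2.000e-03 -1.313e+00] F machine [ 0.1 -0.5] -0.5 w 0.0006
knobtop [317.  144.2]
c1 [218.1  14.1]
c2 [362.9  13.9]
c3 [357.7 180.3]
c4 [229.8 180.3]
```

View pics/w1.png

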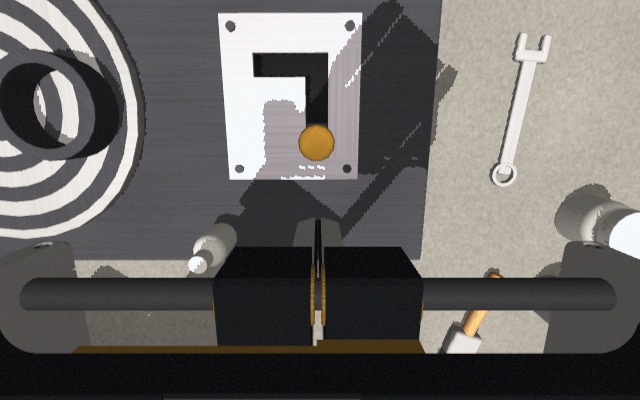

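The wrist view shows the knob at (317,142) and the plate corners at (218,13), (362,13), (358,180) and (229,180). All are within about 1–2 px of my prediction, so the pose is confirmed. I'll lower the tool on the robot side of the knob and approach slowly.

```bash
python3 -m inch '0 0 2 0 1; 0 0 4 0 1; 0 0 6 0 1; 0 0 7.3 0 1; 0 0 7.3 0 1; -0.07 -1 7.3 0 1; -0.07 -2 7.3 0 1; -0.07 -2.5 7.3 0 1; -0.07 -2.5 7.3 0 1'
python3 - <<'E'
from h import *
state()
E
```

```text
time: 2.45
tool_pos: [0.5558, -0.1613, 0.1287]
ee_rot: [-3.139, -0.0, -1.313]
wrist_force: [-0.5, -0.6, 0.2]
width: 0.0006
t 2.45 al/ac [-19.   -0.7] z 0.1287 rot [-3.139 -0.    -1.313] F machine [-0.6 -0.5] 0.2 w 0.0006
```

```bash
python3 -m inch '0 -0.3 0 0 1; 0 -0.6 0 0 1; 0 -0.9 0 0 1; 0 -1.2 0 0 1; 0 -1.5 0 0 1; 0 -1.8 0 0 1; 0 -2.1 0 0 1; 0 -2.4 0 0 1; 0 -2.7 0 0 1; 0 -3 0 0 1; 0 -3.3 0 0 1; 0 -3.6 0 0 1; 0 -3.9 0 0 1; 0 -4.2 0 0 1'
python3 - <<'E'
from h import *
state()
E
python3 -m inch '0 -0.3 0 0 1; 0 -0.6 0 0 1; 0 -0.9 0 0 1; 0 -1.2 0 0 1; 0 -1.5 0 0 1; 0 -1.8 0 0 1; 0 -2.0 0 0 1; 0 -2.1 0 0 1'
python3 - <<'E'
from h import *
state()
import cv2
o=robot.get_obs();p,d=robot.snapshot("wrist");cv2.imwrite("pics/w2.png",p)
E
```

```text
time: 3.62
tool_pos: [0.5967, -0.1506, 0.1288]
ee_rot: [-3.139, -0.0, -1.313]
wrist_force: [-2.1, -0.5, 2.7]
width: 0.0002
t 3.62 al/ac [23.3 -0.7] z 0.1288 rot [-3.139 -0.    -1.313] F machine [-2.2  0.1] 2.7 w 0.0002
time: 4.28
tool_pos: [0.6173, -0.145, 0.1288]
ee_rot: [-3.139, -0.0, -1.313]
wrist_force: [-2.8, -1.1, 3.3]
width: 0.0004
t 4.28 al/ac [44.6 -0.7] z 0.1288 rot [-3.139 -0.    -1.313] F machine [-3.  -0.3] 3.3 w 0.0004
```

View pics/w2.png

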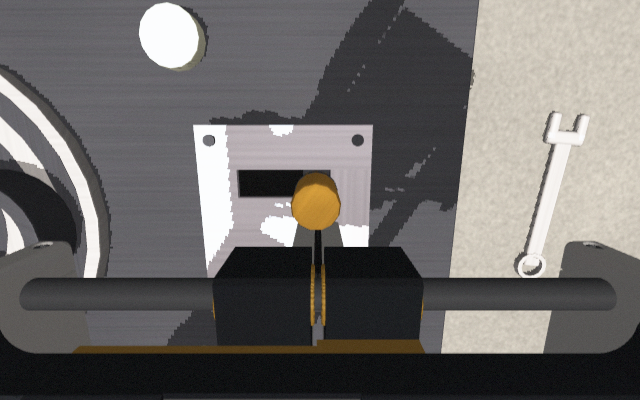

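The knob is moving with the fingers and is now at (316,200), just short of the corner. The push force is about 3 N. I'll continue in 1 mm steps and stop when the force rises.

```bash
python3 -m inch '0 -0.1 0 0 1; 0 -0.2 0 0 1; 0 -0.25 0 0 1; 0 -0.3 0 0 1; 0 -0.3 0 0 1'
python3 - <<'E'
from h import *
state()
import cv2
o=robot.get_obs();K,T=cam("wrist",o);p,d=robot.snapshot("wrist");cv2.imwrite("pics/w3.png",cv2.resize(p[110:260,210:410],None,fx=4,fy=4,interpolation=cv2.INTER_CUBIC))
for a in (.064,.067,.07): print(a,proj(K,T,np.r_[G+r@[a-.04,-.022],.155]))
E
```

```text
time: 4.75
tool_pos: [0.6203, -0.1442, 0.1287]
ee_rot: [-3.139, 0.0, -1.313]
wrist_force: [-3.0, -0.5, 2.9]
width: 0.0005
t 4.75 al/ac [47.8 -0.7] z 0.1287 rot [-3.139  0.    -1.313] F machine [-3.1  0.3] 2.9 w 0.0005
0.064 [316.66606551 220.53828107]
0.067 [316.65994166 215.21196572]
0.07 [316.65376507 209.8397751 ]
```

View pics/w3.png

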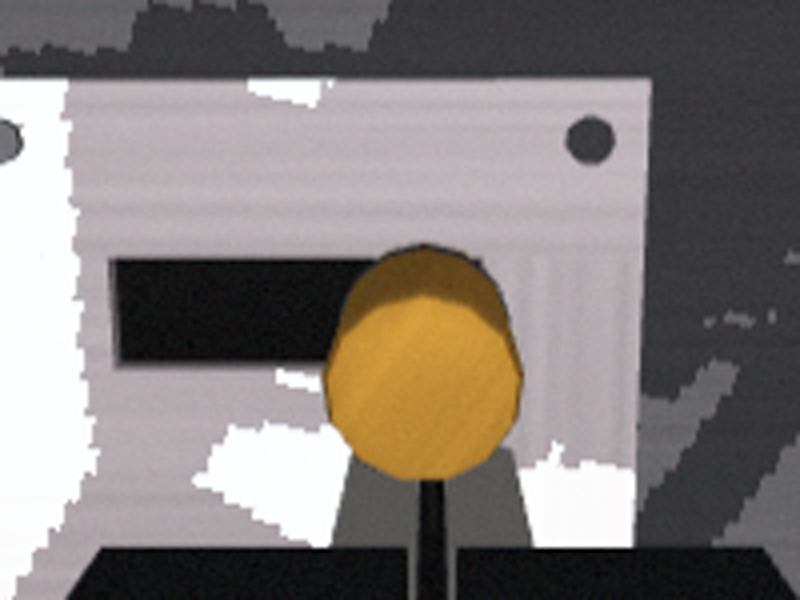

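The knob top is at crop (424,388), or v≈207, which puts along at about 0.070. The force hasn't risen yet, so I'll nudge to the stop.

```bash
for i in 1; do :; done; python3 -m inch '0 -0.05 0 0 1; 0 -0.1 0 0 1; 0 -0.1 0 0 1'
```

```text
time: 5.05
tool_pos: [0.621, -0.1441, 0.1288]
ee_rot: [-3.139, 0.0, -1.313]
wrist_force: [-3.7, 0.2, 2.6]
width: 0.0002
```

```bash
python3 -m inch '0 -0.05 0 0 1; 0 -0.1 0 0 1; 0 -0.1 0 0 1'; python3 -c "
from h import *
state()"
```

```text
time: 5.3
tool_pos: [0.6214, -0.144, 0.1288]
ee_rot: [-3.141, 0.0, -1.313]
wrist_force: [-5.3, -0.7, 4.0]
width: 0.0003
t 5.3 al/ac [48.8 -0.7] z 0.1288 rot [-3.141  0.    -1.313] F machine [-5.3  0.7] 4.0 w 0.0003
```

```bash
python3 -m inch '0 -0.08 0 0 1; 0 -0.15 0 0 1; 0 -0.15 0 0 1'; python3 -c "
from h import *
state()"
```

```text
time: 5.55
tool_pos: [0.6217, -0.1439, 0.1289]
ee_rot: [3.14, 0.0, -1.313]
wrist_force: [-7.4, -1.7, 5.0]
width: 0.0007
t 5.55 al/ac [49.2 -0.7] z 0.1289 rot [ 3.14   0.    -1.313] F machine [-7.6  0.3] 5.0 w 0.0007
```

The fingers have stopped and the force has climbed to 7.6 N, so the knob is at the corner. Next I back off and go round to the knob's right side.

```bash
python3 -m inch '0 0.8 0 0 1; 0 1.6 0 0 1; 0 2 0 0 1; 0 2 0 0 1; 1.5 2 0 0 1; 3 2 0 0 1; 4.3 2 0 0 1; 4.3 2 0 0 1; 4.3 1 0 0 1; 4.3 0 0 0 1; 4.3 -1 0 0 1; 4.3 -1.7 0 0 1; 4.3 -2.1 0 0 1; 4.3 -2.1 0 0 1; 4.3 -2.1 0 0 1'
python3 - <<'E'
from h import *
state()
import cv2
o=robot.get_obs();K,T=cam("wrist",o);p,d=robot.snapshot("wrist");cv2.imwrite("pics/w4.png",p)
print(proj(K,T,np.r_[G+r@[.03,-.022],.155]))
E
```

```text
time: 6.8
tool_pos: [0.6531, -0.1797, 0.1286]
ee_rot: [3.139, 0.001, -1.313]
wrist_force: [0.2, -0.1, -0.5]
width: 0.0005
t 6.8 al/ac [ 70.4 -43.3] z 0.1286 rot [ 3.139e+00  1.000e-03 -1.313e+00] F machine [ 0.2 -0.1] -0.5 w 0.0005
[239.44750199 249.59601232]
```

View pics/w4.png

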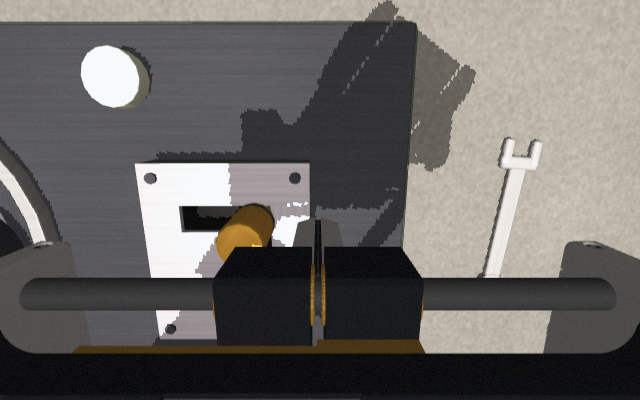

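The knob stayed at the corner and the fingers are on its right at (318,230). I'll push along +y.

```bash
python3 -m inch '-0.5 0 0 0 1; -1 0 0 0 1; -1.3 0 0 0 1; -1.6 0 0 0 1; -1.9 0 0 0 1; -2.2 0 0 0 1; -2.5 0 0 0 1; -2.8 0 0 0 1'
python3 - <<'E'
from h import *
state()
E
```

```text
time: 7.52
tool_pos: [0.6458, -0.1533, 0.129]
ee_rot: [3.139, -0.001, -1.313]
wrist_force: [0.8, -3.1, 0.3]
width: 0.0007
t 7.52 al/ac [ 70.1 -16. ] z 0.129 rot [ 3.139e+00 -1.000e-03 -1.313e+00] F machine [-0.1 -3.2] 0.3 w 0.0007
```

```bash
python3 -m inch '-0.3 0 0 0 1; -0.6 0 0 0 1; -0.9 0 0 0 1; -1.2 0 0 0 1; -1.5 0 0 0 1; -1.8 0 0 0 1; -2.1 0 0 0 1; -2.4 0 0 0 1; -2.7 0 0 0 1; -2.9 0 0 0 1; -3.0 0 0 0 1; -3.1 0 0 0 1'
python3 - <<'E'
from h import *
state()
import cv2
o=robot.get_obs();K,T=cam("wrist",o);p,d=robot.snapshot("wrist");cv2.imwrite("pics/w5.png",p)
for a in (.03,.04,.045):print(a,proj(K,T,np.r_[G+r@[.03,-.022+a],.155]))
E
```

```text
time: 8.52
tool_pos: [0.6378, -0.1231, 0.1289]
ee_rot: [3.139, -0.001, -1.313]
wrist_force: [-0.4, -3.3, 0.1]
width: 0.0003
t 8.52 al/ac [70.1 15.3] z 0.1289 rot [ 3.139e+00 -1.000e-03 -1.313e+00] F machine [-1.2 -3. ] 0.1 w 0.0003
0.03 [291.33008929 248.80249529]
0.04 [273.24820055 248.82688853]
0.045 [264.20659844 248.83908603]
```

View pics/w5.png

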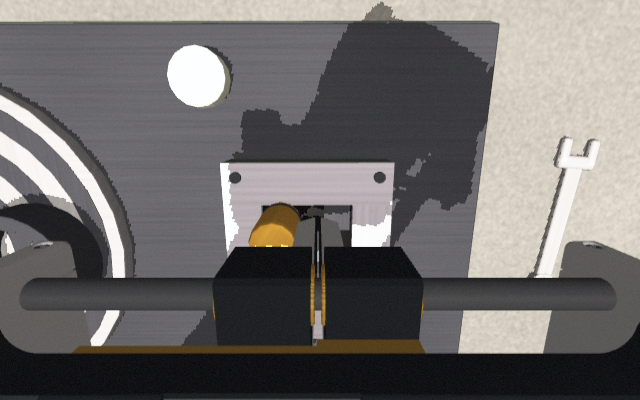

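The knob is in the short leg, with its top at u≈271 (across about 0.041). I'll finish in small steps to the stop.

```bash
python3 -m inch '-0.1 0 0 0 1; -0.2 0 0 0 1; -0.3 0 0 0 1; -0.3 0 0 0 1'; python3 -c "
from h import *
state()"
```

```text
time: 8.9
tool_pos: [0.6369, -0.1199, 0.1289]
ee_rot: [3.139, -0.0, -1.313]
wrist_force: [0.4, -2.3, -0.7]
width: 0.0004
t 8.9 al/ac [70.1 18.6] z 0.1289 rot [ 3.139 -0.    -1.313] F machine [-0.2 -2.4] -0.7 w 0.0004
```

```bash
python3 -m inch '-0.05 0 0 0 1; -0.1 0 0 0 1; -0.15 0 0 0 1; -0.15 0 0 0 1'; python3 -c "
from h import *
state()"
```

```text
time: 9.23
tool_pos: [0.6366, -0.1185, 0.1289]
ee_rot: [3.139, -0.0, -1.313]
wrist_force: [1.2, -3.0, 0.3]
width: 0.0003
t 9.23 al/ac [70.1 20.1] z 0.1289 rot [ 3.139 -0.    -1.313] F machine [ 0.4 -3.2] 0.3 w 0.0003
```

```bash
python3 -m inch '-0.05 0 0 0 1; -0.1 0 0 0 1; -0.15 0 0 0 1; -0.15 0 0 0 1'; python3 -c "
from h import *
state()"
```

```text
time: 9.57
tool_pos: [0.6363, -0.1178, 0.1289]
ee_rot: [3.139, -0.002, -1.314]
wrist_force: [0.8, -5.5, -0.8]
width: 0.0008
t 9.57 al/ac [70.  20.7] z 0.1289 rot [ 3.139e+00 -2.000e-03 -1.314e+00] F machine [-0.6 -5.5] -0.8 w 0.0008
```

```bash
python3 -m inch '-0.05 0 0 0 1; -0.1 0 0 0 1; -0.1 0 0 0 1'; python3 -c "
from h import *
state()"
```

```text
time: 9.82
tool_pos: [0.6363, -0.1177, 0.1289]
ee_rot: [3.139, -0.004, -1.314]
wrist_force: [0.9, -6.1, -1.2]
width: 0.0
t 9.82 al/ac [70.  20.8] z 0.1289 rot [ 3.139 -0.004 -1.314] F machine [-0.7 -6.1] -1.2 w 0.0
```

```bash
python3 -m inch '-0.1 0 0 0 1; -0.2 0 0 0 1; -0.2 0 0 0 1; -0.2 0 0 0 1'; python3 -c "
from h import *
state()"
```

```text
time: 10.15
tool_pos: [0.6362, -0.1174, 0.129]
ee_rot: [3.14, -0.007, -1.315]
wrist_force: [0.8, -6.3, -1.8]
width: 0.0007
t 10.15 al/ac [70.  21.2] z 0.129 rot [ 3.14  -0.007 -1.315] F machine [-0.9 -6.3] -1.8 w 0.0007
```

The fingers have stopped against the end. I'll draw back, raise the tool clear and look.

```bash
python3 -m inch '0.7 0 0 0 1; 1.5 0 0 0 1; 2.5 0 0 0 1; 3 0 0 0 1; 3 0 0 0 1; 3 0 -3 0 1; 3 0 -6 0 1; 3 2 -8 0 1; 3 5 -8 0 1; 1 8 -8 0 1; 0 11 -8 0 1; 0 13 -8 0 1; 0 13 -8 0 1; 0 13 -8 0 1'
python3 - <<'E'
from h import *
state()
import cv2
o=robot.get_obs();K,T=cam("wrist",o);p,d=robot.snapshot("wrist");cv2.imwrite("pics/w6.png",p);
for a in (.04,.045):print(a,proj(K,T,np.r_[G+r@[.03,-.022+a],.155]))
cv2.imwrite("pics/w6c.png",cv2.resize(p[0:150,190:390],None,fx=4,fy=4,interpolation=cv2.INTER_CUBIC))
p,d=robot.snapshot("scene");cv2.imwrite("pics/s6.png",p)
E
```

```text
time: 11.32
tool_pos: [0.5103, -0.1495, 0.2099]
ee_rot: [-3.142, -0.007, -1.316]
wrist_force: [-0.1, 0.1, -0.3]
width: 0.0008
t 11.32 al/ac [-60.   22.4] z 0.2099 rot [-3.142 -0.007 -1.316] F machine [-0.1  0.2] -0.3 w 0.0008
0.04 [292.17416859  34.20533374]
0.045 [285.20314926  34.21500994]
```

View pics/w6c.png

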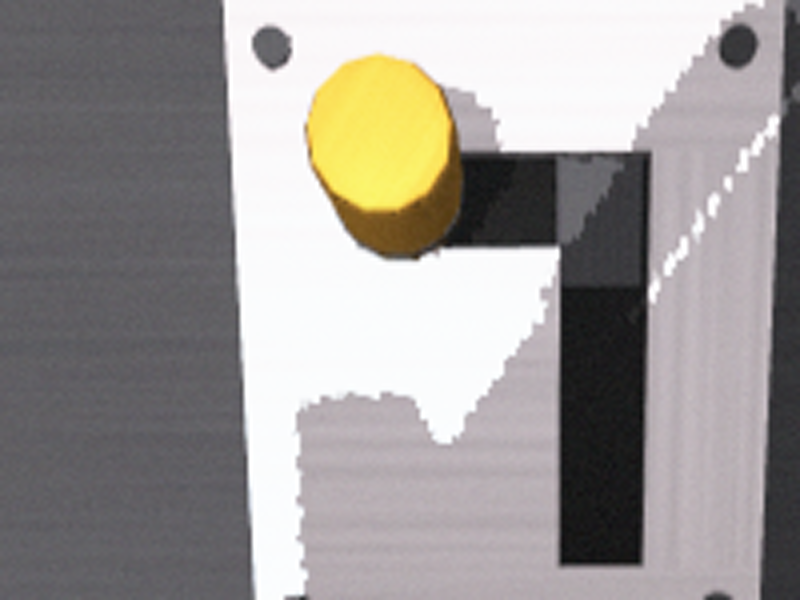

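View pics/s6.png

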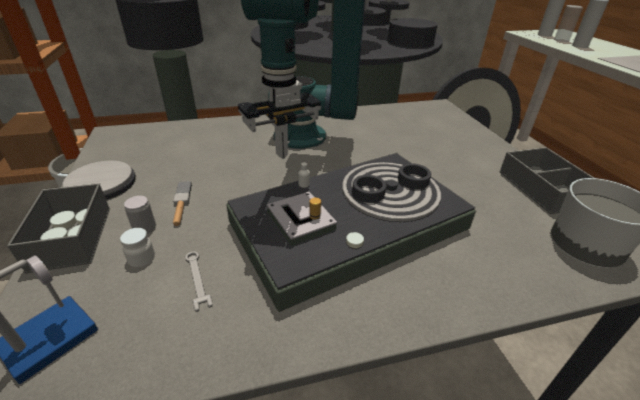

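The knob top is at crop (379,132), or pixel (284.7,33). The prediction for across = 0.045 is (285.2,34.2), so it is fully home. In the scene view, the dropper, blank, rings, jar, tin, brush and wrench look unmoved, and the hand is clear.

```bash
python3 -c "
from h import *
state();print(robot.close_job())"
```

```text
t 11.42 al/ac [-59.   22.2] z 0.2093 rot [ 3.141 -0.007 -1.315] F machine [ 0.6 -0.7] 0.6 w 0.0004
the job is handed in; nothing more can be done
None
```

The drive selector is in gear, and I handed the job in at 11.4 s. With the shut fingers I pushed the knob along the long leg to the corner. I then went round to its right side and pushed it along the short leg until it stopped at the end. The knob was not pinched or lifted.

- **Forces:** it took about 3 N to slide the knob. The highest readings I took while pressing it against the stops were about 9 N at the corner and 7 N at the end.
- **Knob position:** the last wrist picture shows the knob top within about 1 pixel (about 1 mm) of where it should be with the knob at the end of the slot.
- **Other objects:** the loose things look unmoved by eye in the scene picture; I did not measure them.
- **Hand clear:** the hand was clear of everything, with only noise-level force at the wrist.
- **One disagreement:** at the end stop the fingers read about 2–2.5 mm further than my estimate from the finger size. I put this down to the fingers giving slightly and their thickness not being known exactly.

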